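# Brake the clipper-blade honing wheel and pin it

### The job

The clipper-blade honing wheel is still coasting round. Slow it with a gentle touch so that it comes to rest with its one hole over the slot in the station's deck; then take the lock pin from its wooden stand, put it through the hole, feel for the slot below, push it in until its collar sits on the wheel, and let go. Never lean hard on the station, and leave the other things on the counter where they are.

Things in the scene. Friction and masses are not known exactly. Their poses are not given: they have to be found in the camera images.
- station: the honing station, fixed to the counter: low grey housing 220 mm wide (its x), 240 mm long (its y, -130 to +110 mm), flat deck 50 mm above the counter. Origin on the wheel's upright axle, at counter height; z up. A dark steel slot plate, 72 mm wide and 58 mm long, lies in the deck towards the station's -y, 1 mm proud, half under the wheel
- slot (a point): nominal place of the slot, 78 mm from the axle to the station's -y, 51 mm above the counter. The slot (12 mm wide along station x, 23 mm deep, 62 to 120 mm from the axle, outer end in sight) is cut in the slot plate, which is clamped up to 7 mm to either side along station x of this point: find it by feel, sliding the pin's tip (in the wheel's hole) over the plate, or look. Axes as the station's
- wheel_hole (a point): centre of the mouth of the wheel's only through hole, 13 mm across, 78 mm from the axle, on the wheel's upper face (67 mm above the counter). Turns with the wheel: its x points from the axle outward, z up
- wheel: the honing wheel: aluminium disc 190 mm across, 12 mm thick, lying level. Origin on the axle at its underside, 55 mm above the counter; z up, x towards its hole. It coasts counter-clockwise seen from above: 3 s after the start at 1 to 3 rad/s, then slowing gently (it stops by itself, anywhere, only after 15 to 30 s). Stopped, it stays put; a finger pressing with 1 to 5 N stops it or drags it round
- wheel_top (a point): middle of the wheel's upper face, 67 mm above the counter. A nut 28 mm across stands 8 mm up here (its stud 3 mm more), the rest of the face is plain. The wheel floats on a spring: beyond about 0.5 N it gives way downward by 1 mm for each 3 N, 4 mm at most (about 12 N), then it is hard. Its moment of inertia is about 0.005 kg m2
- lock_pin: the lock pin, about 60 g, standing upright in its stand: origin at the middle of its lower tip, z along it. Steel shank 10 mm thick and 32 mm long with a tapered tip (6 mm across), then a collar 24 mm across and 4 mm thick, then a black round grip 18 mm across from 36 to 66 mm above the tip
- stand: the pin's stand: wooden block 60 x 60 x 40 mm fixed to the counter, origin at the middle of its underside; the pin stands in a 14 mm round hole in the middle of its top, 36 mm deep, its collar resting on the top
- spray_bottle: clear bottle 60 mm across, 170 mm high, a bystander; origin under its middle
- jar: amber jar 72 mm across, 100 mm high, a bystander; origin under its middle
- oil_bottle: small white oil bottle 28 mm across, 85 mm high, a bystander; origin under its middle
- comb: black comb 180 x 30 x 5 mm lying flat, a bystander; origin under its middle
- neck_brush: wooden-handled neck brush lying flat, a bystander
- clipper: black hair clipper 200 x 44 x 37 mm lying flat, a bystander; origin under its middle

How it is judged:
On the way:
1. the wheel rests with its hole over the slot (within 11 mm of the slot's nominal place), the pin not yet in it (horizontal distance between wheel_hole and slot below 0.011 m and distance between lock_pin and wheel_hole above 0.03 m and angular speed of wheel below 0.05 rad/s), for 0.3 s.
At the end, for the whole second after the job is handed in: The wheel is at rest with its hole within 11 mm of the slot's nominal place; the lock pin stands upright through the hole (within 3.5 mm of its middle) and in the slot, its tip at least 13.5 mm below the slot plate's face (16 mm with the collar on the wheel), at rest and released (horizontal distance between wheel_hole and slot below 0.011 m and horizontal distance between lock_pin and wheel_hole below 0.0035 m and z of lock_pin in the frame of slot below -0.0135 m and angle between lock_pin's own z axis and vertical below 0.12 rad and linear speed of lock_pin below 0.02 m/s and angular speed of wheel below 0.1 rad/s); the robot touches nothing.
It fails at once if the station (housing, wheel or slot plate) is pressed or struck with more than 30 N (contact force between station and anything else above 30 N).
It fails at once if a bystander is shifted by more than 20 mm (distance of any of spray_bottle, jar, oil_bottle, comb, neck_brush, clipper from where it was at the start of the episode above 0.02 m).
It also fails if it takes over 72 s, if anything falls off the work surface, if the arm or the gripper's body presses on something with over 40 N, if the wrist force passes 120 N, or if a joint passes its speed limit or range.

### The arm

A 6-joint arm with a two-finger parallel gripper is mounted at the origin on the work surface. World frame = base frame: x ahead of the robot, y to its left, z up, the work surface at z = 0. Lengths are in m, angles in rad, forces in N, time in s.
With the tool pointing down it reaches from about 0.3 to 0.875 m from the base axis. Payload 6.4 kg.
Tool frame: the origin (TCP) lies at the very end of the fingers, on their centre line; the grasp point (between the pads) lies 19 mm behind it (ctrl.pinch_z is the z of the grasp point in the tool frame, in m); z points along the fingers, x is the direction in which the jaws open and shut, and the axes are right-handed (so a half turn about z gives the same grasp; the last joint's range is limited). The gripper opens to 88 mm and grips with 3 to 60 N. Pads are 18 mm wide; open, the fingers measure 123 mm over their backs; the gripper's body (75 mm by 187 mm) begins 45 mm behind the grasp point.
Start: joints at [0.97, 0.181, 1.607, -0, 1.354, -0.206], TCP at [0.221, 0.531, 0.239] pointing down, gripper open.
Joint ranges: [-2.99, 2.99], [-0.89, 2.07], [0.3, 2.58], [-1.14, 4.28], [0, 2.63], [-3.12, 3.12]. Speed limits (rad/s): [2.57, 2.57, 3.01, 3.14, 3.14, 3.14].

### API

Orientations are given as [roll, pitch, yaw] about the fixed x, y, z axes, in that order (R = Rz(yaw) Ry(pitch) Rx(roll)).
In Python, from plant import get_obs, viewer, ctrl, models gives the robot as it stands.
- The arm moves only by the shell command python3 -m jog 'ROWS' [FORCE]. ROWS is JSON, a list of rows, each a list of 5 numbers: the shift along the tool's x, y, z in m, then the turn about the tool's z in rad, then the closure, from 0 (fully open) to 1 (shut). In form: [[dx, dy, dz, twist, claw], ...]. A call has 1 to 10 rows; each row is the pose to reach, as a shift and turn from the pose measured when the call began, along the tool's axes at that moment; what a row does not reach only later rows make up. A row lasts 1/8 s, in which the tool goes at most 62.5 mm and 10.7 degrees, less where a joint would pass 70% of its speed; a pose out of reach is approached as far as the arm can. A call with a gripper value outside its range is refused whole. The fingers move at their own pace and stop on an object; FORCE is the grip in N (left out, the last holds). Time passes only in rows, so rows that repeat a pose let the fingers close. It gives the time, the measured TCP pose, the force and the opening at its end, in the units of the state.
- get_obs(): the state, without advancing time (a new reading comes with each control period).
- viewer.camera(name): name is "scene" or "top" or "wrist"; returns the picture (480x640x3 uint8, blue, green, red); there is no depth.
- viewer.camera_params(name): a dict with "fov_y" (degrees; the focal length in pixels is half the picture's height over the tangent of half this angle, whatever the lens; pixels are square), "cx", "cy" (the principal point, pixels), "R" (3x3) and "t" (3): a world point X has camera coordinates R X + t. Camera axes: x right, y down, z forward; pixel columns grow to the right and rows downward; lengths in m; the calibration is good to about 2 mm. A picture is of the moment at which its call begins: read the wrist's pose just before it. camera_params takes no time and is no camera call; for the wrist camera it gives the pose at the moment of the call.
- ctrl.hand_in(): hands the job in, once; it reports no verdict.
Trained networks look in the newest picture that a camera, given by its name, has taken for a name from the list of things; names that differ only in an ending like _2 or _b are one class to them, and where a whole thing is asked for, a point or a joint stands for the part that bears it (a point fixed in the world has none). Each returns a list of dicts, best first, with "score" (0 to 1); they miss things now and then, are a little off and sometimes report something else, mostly with a low value. They report only what shows in the picture. A call takes as long as a camera call.
- models.look_for(camera, query): "rect" ([left, top, width, height] in pixels, round what is visible of it).
- models.regions_of(camera, query): "mask" (480x640 bool, what is visible of it) and "rect" ([left, top, width, height] in pixels, round what is visible of it).
The state is a dict: "t": time; "q": joint angles; "joint_vel": joint speeds; "tau": joint torques, N m; "eef_pos": TCP position; "eef_rot": TCP orientation; "force": force on the tool from outside, world axes, zero at the start; "ft_torque": the same for the moment, N m; "opening": finger opening in m.
Only numpy, scipy, OpenCV 4.12 (cv2) and the standard library are available. Lean on these libraries where they do the work, as an engineer would, in place of code of your own. Each camera call takes 0.05 s, during which the arm holds its last target.

## Working session

There is one attempt and no reset: what is moved stays moved. The work goes in short steps, Python scripts to look and compute and a shell command to move; the robot and the scene stay as the last step left them, time stands still between calls to the robot, and variables do not carry over. Pictures are saved under pics/ and viewed, and the job is handed in when it is done.

```bash
ls; mkdir -p pics; python3 - <<'E'
from plant import get_obs, viewer, ctrl, models
import cv2
o=get_obs();print({k:o[k] for k in('t','eef_pos','eef_rot','force','opening')},ctrl.pinch_z)
for c in('top','scene'):
    cv2.imwrite(f'pics/{c}0.png',viewer.camera(c)); p=viewer.camera_params(c);print(c,p)
E
```

```text
pics
{'t': 0.0, 'eef_pos': array([0.22084488, 0.53035634, 0.23784281]), 'eef_rot': array([-3.14123343e+00,  1.62133226e-03,  1.17599106e+00]), 'force': array([-0.22575378,  0.13859508,  0.11613962]), 'opening': 0.08794805881534855} -0.0187
top {'fov_y': 44.80886488872556, 'cx': 329.04718748425734, 'cy': 247.57899171715667, 'R': array([[ 0.02202226, -0.99971372, -0.00935387],
       [-0.99684915, -0.0212441 , -0.07642293],
       [ 0.07620234,  0.01100741, -0.99703161]]), 't': array([0.01834456, 0.57240144, 1.44114661])}
scene {'fov_y': 54.058550070014675, 'cx': 317.79675884475165, 'cy': 234.72630853463892, 'R': array([[ 0.30768412,  0.95134011, -0.01680714],
       [ 0.72896099, -0.2470408 , -0.63842518],
       [-0.61151153,  0.18418154, -0.76950036]]), 't': array([-0.19523304, -0.35499019,  1.37061328])}
```

View pics/top0.png

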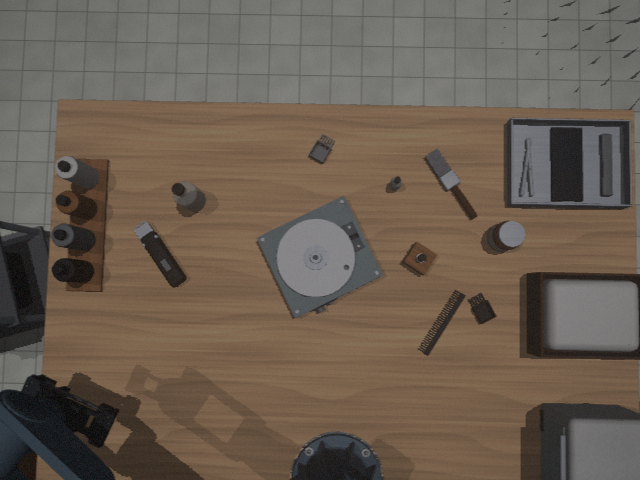

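View pics/scene0.png

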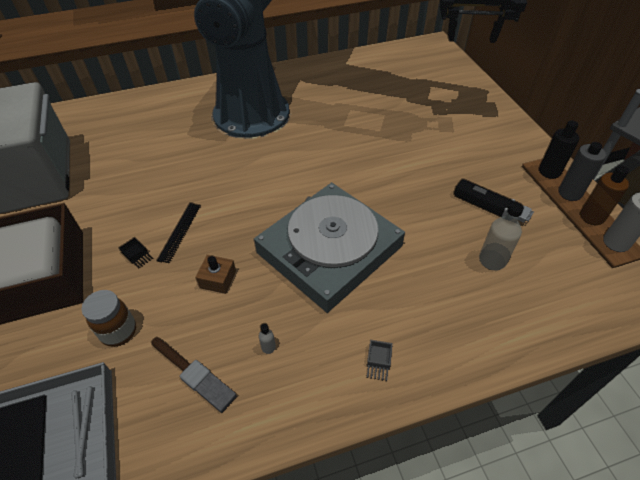

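The top view shows the wheel centre near (316,258), its hole at (346,267), the slot plate at (352,236) and the stand and pin at (420,258). The scene view agrees. Next I measure.

```bash
cat > h.py <<'E'
from plant import get_obs, viewer, ctrl, models
import cv2, numpy as np
def back(c,uv,z,p=None):
    p=p or viewer.camera_params(c); f=240/np.tan(np.radians(p['fov_y']/2))
    d=np.array([(uv[0]-p['cx'])/f,(uv[1]-p['cy'])/f,1]); R=np.array(p['R']);C=-R.T@np.array(p['t']); w=R.T@d
    return C+w*(z-C[2])/w[2]
def proj(c,X,p=None):
    p=p or viewer.camera_params(c); f=240/np.tan(np.radians(p['fov_y']/2))
    x=np.array(p['R'])@np.array(X)+np.array(p['t']); return np.array([f*x[0]/x[2]+p['cx'],f*x[1]/x[2]+p['cy']])
def mc(m):
    y,x=np.nonzero(m); return x.mean(),y.mean()
E
python3 - <<'E'
from h import *
for c in('top','scene'):
    im=cv2.imread(f'pics/{c}0.png')
    if c=='top': cv2.imwrite('pics/topz.png',cv2.resize(im[180:340,240:450],None,fx=3.7,fy=3.7,interpolation=cv2.INTER_CUBIC))
    else: cv2.imwrite('pics/scenez.png',cv2.resize(im[170:320,190:410],None,fx=3.6,fy=3.6,interpolation=cv2.INTER_CUBIC))
    for n,z in(('wheel',.067),('wheel_hole',.067),('lock_pin',.06),('stand',.03),('station',.04)):
        r=models.regions_of(c,n)
        for a in r[:2]:
            u=mc(a['mask']); print(c,n,round(a['score'],2),a['rect'],np.round(u,1),back(c,u,z).round(4))
print(get_obs()['t'])
E
```

```text
top wheel 0.84 [279.6, 218.4, 74.0, 81.9] [315.7 257.4] [0.5438 0.0621 0.067 ]
top wheel_hole 0.65 [274.6, 218.5, 81.7, 78.3] [315.7 257.6] [0.5433 0.0622 0.067 ]
top wheel_hole 0.26 [419.5, 291.7, 50.0, 61.0] [443.7 320.8] [ 0.3976 -0.2498  0.067 ]
top stand 0.68 [403.7, 244.3, 35.2, 31.7] [419.9 257.7] [ 0.5507 -0.1963  0.03  ]
top station 0.8 [258.3, 196.5, 126.0, 119.7] [319.8 256.8] [0.5472 0.0529 0.04  ]
scene wheel 0.81 [289.2, 194.1, 90.5, 69.7] [332.3 230.5] [0.5536 0.0595 0.067 ]
scene wheel 0.3 [207.1, 255.2, 12.3, 20.6] [212.7 263.9] [ 0.5594 -0.1956  0.067 ]
scene wheel_hole 0.84 [289.4, 194.7, 88.1, 73.1] [332.2 230.2] [0.5529 0.0596 0.067 ]
scene lock_pin 0.61 [203.9, 256.5, 14.8, 17.8] [212.5 263.7] [ 0.5534 -0.1961  0.06  ]
scene lock_pin 0.21 [255.5, 180.3, 147.3, 133.2] [328.6 244.7] [0.5819 0.0416 0.06  ]
scene stand 0.86 [196.4, 255.8, 41.7, 39.7] [215.5 274.9] [ 0.5601 -0.1969  0.03  ]
scene station 0.59 [252.9, 184.3, 151.9, 130.0] [328.6 244.8] [0.5672 0.0466 0.04  ]
0.6
```

View pics/topz.png

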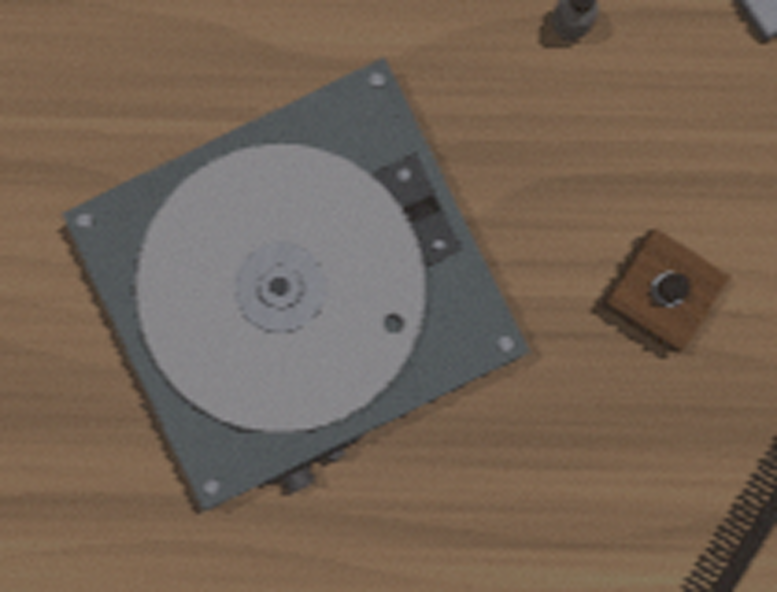

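View pics/scenez.png

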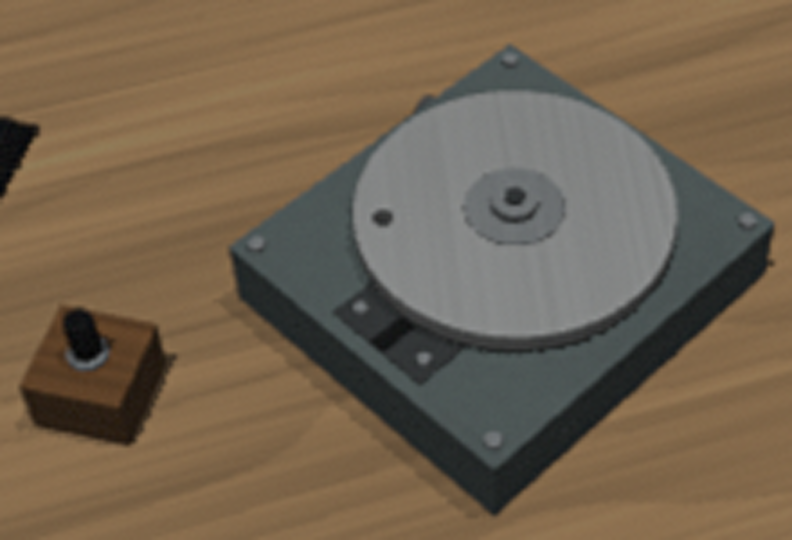

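```bash
cat > m.py <<'E'
from h import *
T=lambda u,v:((u+.5)/3.7-.5+240,(v+.5)/3.7-.5+180)
S=lambda u,v:((u+.5)/3.6-.5+190,(v+.5)/3.6-.5+170)
for n,z,t,s in [('stud',.078,(280,287),(515,195)),('hole',.067,(394,323),(382,217)),
 ('scr A',.051,(84,221),(748,219)),('B',.051,(377,80),(492,439)),('C',.051,(506,344),(256,243)),('D',.051,(212,487),(509,59)),
 ('p1',.052,(404,175),(424,358)),('p2',.052,(438,245),(360,307)),('slot',.051,(424,207),(390,334)),('pintop',.07,(674,287),(76,318)),('standc',.04,(668,290),(89,351))]:
    print(n,back('top',T(*t),z).round(4),back('scene',S(*s),z).round(4))
E
python3 m.py
```

```text
stud [0.5436 0.0628 0.078 ] [0.5452 0.0632 0.078 ]
hole [ 0.5222 -0.0123  0.067 ] [ 0.5273 -0.0131  0.067 ]
scr A [0.5865 0.1955 0.051 ] [0.5856 0.1963 0.051 ]
B [0.6854 0.002  0.051 ] [0.6839 0.0023 0.051 ]
C [ 0.5106 -0.0871  0.051 ] [ 0.5094 -0.0866  0.051 ]
D [0.4119 0.1055 0.051 ] [0.4113 0.1056 0.051 ]
p1 [ 0.6217 -0.0173  0.052 ] [ 0.6217 -0.0169  0.052 ]
p2 [ 0.5754 -0.0408  0.052 ] [ 0.5757 -0.0412  0.052 ]
slot [ 0.6006 -0.031   0.051 ] [ 0.5989 -0.0301  0.051 ]
pintop [ 0.5496 -0.1951  0.07  ] [ 0.5459 -0.1965  0.07  ]
standc [ 0.5494 -0.1956  0.04  ] [ 0.5475 -0.1951  0.04  ]
```

Both cameras agree: axle (0.5437, 0.063), station yaw about 0.475. The slot sits about 7 mm to the station's +x of nominal. I'll move to hover over the wheel on the far side from the slot, fingers closed.

```bash
python3 -m jog '[[-0.262,0.424,0.08,0.7,1],[-0.262,0.424,0.12,0.7,1],[-0.262,0.424,0.12,0.7,1],[-0.262,0.424,0.12,0.7,1],[-0.262,0.424,0.12,0.7,1],[-0.262,0.424,0.12,0.7,1],[-0.262,0.424,0.14,0.7,1],[-0.262,0.424,0.15,0.7,1],[-0.262,0.424,0.158,0.7,1],[-0.262,0.424,0.158,0.7,1]]' 10
python3 - <<'E'
from h import *
o=get_obs();print(o['t'],o['eef_pos'],o['eef_rot'],o['force'],o['q'])
for c in('top','scene'): cv2.imwrite(f'pics/{c}1.png',viewer.camera(c))
a=cv2.imread('pics/top1.png')[180:340,240:450];b=cv2.imread('pics/scene1.png')[150:310,190:400]
cv2.imwrite('pics/b1.png',np.vstack([cv2.resize(x,None,fx=1.85*1.01*2**0,fy=1.85,interpolation=cv2.INTER_CUBIC) for x in(a,b)]))
E
```

```text
t: 1.85
eef_pos: [0.5113, 0.1245, 0.0793]
eef_rot: [-3.14, 0.003, 0.473]
force: [-0.2, -0.1, -1.0]
opening: 0.0004
1.85 [0.51134136 0.12450248 0.07932843] [-3.14026610e+00  2.65334122e-03  4.73105156e-01] [-0.15169359 -0.11801427 -0.96048663] [ 1.30807031e-02  2.80931432e-01  1.84446121e+00  1.25025231e-05
  1.01916647e+00 -4.60029261e-01]
```

View pics/b1.png

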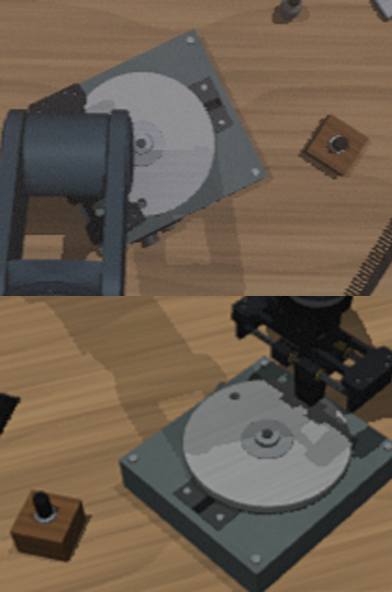

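The scene view shows the hole at crop (235,100) and the fingertip hovering over the wheel. I'll track the hole by sampling the ring at r = 78 mm.

```bash
cat >> h.py <<'E'
AX=np.array([.5437,.063])
def ringang(im,c='scene',p=None):
    p=p or viewer.camera_params(c)
    th=np.radians(np.arange(0,360,1.)); g=cv2.cvtColor(im,cv2.COLOR_BGR2GRAY).astype(np.float32)
    def ring(r):
        uv=np.array([proj(c,[AX[0]+r*np.cos(t),AX[1]+r*np.sin(t),.066],p) for t in th],np.float32)
        return cv2.remap(g,uv[None,:,0].copy(),uv[None,:,1].copy(),cv2.INTER_LINEAR)[0]
    a=(ring(.076)+ring(.079))/2; b=np.minimum(ring(.064),ring(.091)) if c=='scene' else ring(.064)
    d=np.clip(b-a,0,200)/np.maximum(b,1)
    d=np.convolve(np.r_[d[-4:],d,d[:4]],np.ones(9)/9,'valid'); i=int(d.argmax())
    k=(np.arange(i-12,i+13))%360; w=d[k]; off=(w*np.arange(-12,13)).sum()/w.sum()
    return (i+off+180)%360-180, d[i]
E
python3 - <<'E'
from h import *
print('old',ringang(cv2.imread('pics/scene0.png')),ringang(cv2.imread('pics/top0.png'),'top'),ringang(cv2.imread('pics/scene1.png')))
for k in range(8):
    t=get_obs()['t']; im=viewer.camera('scene'); print(round(t,3),np.round(ringang(im),3))
E
```

```text
old (np.float64(-102.24139343310816), np.float64(0.5209907922479842)) (np.float64(-105.57493790045203), np.float64(0.413487090004815)) (np.float64(-169.55469719230075), np.float64(0.4574500819047292))
1.95 [-160.512    0.438]
2.0 [-151.239    0.441]
2.05 [-141.916    0.437]
2.1 [-132.569    0.465]
2.15 [-123.324    0.433]
2.2 [-113.974    0.446]
2.25 [-104.36     0.461]
2.3 [-95.485   0.488]
```

```bash
python3 -m jog '[[0,0,0.005,0,1],[0,0,0.008,0,1],[0,0,0.009,0,1],[0,0,0.009,0,1],[0,0,0.009,0,1]]'
python3 - <<'E'
from h import *
for k in range(4):
    o=get_obs();t=o['t']; im=viewer.camera('scene'); print(round(t,3),np.round(ringang(im),3),o['eef_pos'],o['force'])
E
```

```text
t: 2.98
eef_pos: [0.5119, 0.1264, 0.0723]
eef_rot: [3.141, -0.001, 0.477]
force: [-0.2, -0.5, -0.6]
opening: 0.0005
2.975 [26.946  0.502] [0.51190859 0.12636622 0.07228095] [-0.19711747 -0.49214408 -0.63042633]
3.025 [35.667  0.499] [0.51188117 0.12637534 0.0722751 ] [-0.16505876 -0.63094704 -0.75417889]
3.075 [45.057  0.429] [0.51189731 0.12638121 0.07229914] [ 0.65646772 -0.15406254 -0.92766157]
3.125 [53.574  0.453] [0.51192598 0.12638603 0.07233065] [-0.3090239   0.84305125 -0.09695821]
```

```bash
python3 -m jog '[[0,0,0.002,0,1],[0,0,0.003,0,1],[0,0,0.003,0,1],[0,0,0.003,0,1],[0,0,0.003,0,1],[0,0,0.003,0,1],[0,0,0.003,0,1],[0,0,0.003,0,1],[0,0,0.003,0,1],[0,0,0.0065,0,1]]'
python3 - <<'E'
from h import *
for k in range(3):
    o=get_obs();t=o['t']; im=viewer.camera('scene'); print(round(t,3),np.round(ringang(im),3),o['eef_pos'],o['force'])
E
```

```text
t: 4.42
eef_pos: [0.512, 0.1264, 0.066]
eef_rot: [3.141, -0.001, 0.477]
force: [-2.7, -0.8, 4.4]
opening: 0.0003
4.425 [-84.243   0.525] [0.51203359 0.12635129 0.06596954] [-2.70976928 -0.84350136  4.39920187]
4.475 [-81.293   0.513] [0.51143838 0.12620455 0.06537506] [-1.89358502 -0.70465949  3.56184757]
4.525 [-81.525   0.507] [0.51165608 0.1263122  0.06559769] [0.14665536 1.34486262 3.15184403]
```

It stopped at −81.4°, with a press of about 3 N. Next I drag it about +23.5° to −58°, following the arc.

```bash
python3 -m jog '[[-0.005,0.0002,0.0005,-0.07,1],[-0.010,0.0007,0.0005,-0.14,1],[-0.0148,0.0016,0.0005,-0.21,1],[-0.0196,0.0027,0.0005,-0.28,1],[-0.0243,0.0043,0.0005,-0.35,1],[-0.0275,0.0056,0.0005,-0.4,1],[-0.0283,0.0059,0.0005,-0.41,1],[-0.0283,0.0059,0.0005,-0.41,1]]'
python3 - <<'E'
from h import *
o=get_obs();print(o['t'],o['eef_pos'],o['eef_rot'],o['force'])
for c in('top','scene'):
    im=viewer.camera(c);cv2.imwrite(f'pics/{c}2.png',im); print(ringang(im,c))
a=cv2.imread('pics/top2.png')[200:300,290:400];b=cv2.imread('pics/scene2.png')[190:290,250:360]
cv2.imwrite('pics/b2.png',np.hstack([cv2.resize(x,None,fx=3.6,fy=3.6,interpolation=cv2.INTER_CUBIC) for x in(a,b)]))
E
```

```text
t: 5.58
eef_pos: [0.4897, 0.1084, 0.0655]
eef_rot: [3.141, -0.001, 0.886]
force: [-1.9, 1.4, 4.5]
opening: 0.0007
5.575 [0.48966757 0.1083969  0.06551755] [ 3.14079952e+00 -1.22960539e-03  8.86007356e-01] [-1.88009803  1.35040872  4.54917574]
(np.float64(-59.364174407114376), np.float64(0.6221544345219929))
(np.float64(-58.93454508751097), np.float64(0.5051750971211327))
```

View pics/b2.png

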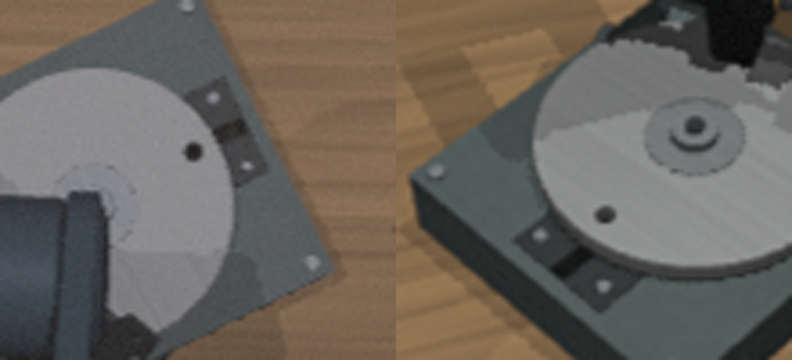

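```bash
cat > m2.py <<'E'
from h import *
yw=.475; ex=np.array([np.cos(yw),np.sin(yw)]); ey=np.array([-ex[1],ex[0]])
def st(X): d=X[:2]-AX; return np.round([d@ex*1e3,d@ey*1e3],1)
T=lambda u,v:((u+.5)/3.6-.5+290,(v+.5)/3.6-.5+200)
S=lambda u,v:((u-396+.5)/3.6-.5+250,(v+.5)/3.6-.5+190)
for c,F,sl,h,s1,s2 in(('top',T,(230,131),(194,151),(213,98),(247,166)),('scene',S,(573,262),(605,214),(540,235),(603,287))):
    print(c,'slot',st(back(c,F(*sl),.051)),'hole',st(back(c,F(*h),.067)),'pl',(st(back(c,F(*s1),.052))+st(back(c,F(*s2),.052)))/2)
    im=cv2.imread(f'pics/{c}2.png').astype(np.float32); g=im.mean(2); p=viewer.camera_params(c)
    # darkness centroid: slot across x at r 104..117, hole disk
    xs=np.arange(-12,26,.5)
    prof=np.zeros(len(xs))
    for yy in np.arange(-117,-103,1.):
        uv=np.array([proj(c,[*(AX+ex*x*1e-3+ey*yy*1e-3),.051],p) for x in xs],np.float32)
        prof+=cv2.remap(g,uv[None,:,0].copy(),uv[None,:,1].copy(),cv2.INTER_LINEAR)[0]
    prof/=14; print(dict(zip(xs[::4],prof[::4].round())))
E
python3 m2.py
```

```text
top slot [   7.4 -107.6] hole [  4.7 -78.6] pl [   6.75 -107.25]
{np.float64(-12.0): np.float64(71.0), np.float64(-10.0): np.float64(71.0), np.float64(-8.0): np.float64(71.0), np.float64(-6.0): np.float64(70.0), np.float64(-4.0): np.float64(70.0), np.float64(-2.0): np.float64(69.0), np.float64(0.0): np.float64(64.0), np.float64(2.0): np.float64(55.0), np.float64(4.0): np.float64(48.0), np.float64(6.0): np.float64(46.0), np.float64(8.0): np.float64(45.0), np.float64(10.0): np.float64(44.0), np.float64(12.0): np.float64(47.0), np.float64(14.0): np.float64(62.0), np.float64(16.0): np.float64(69.0), np.float64(18.0): np.float64(70.0), np.float64(20.0): np.float64(70.0), np.float64(22.0): np.float64(71.0), np.float64(24.0): np.float64(70.0)}
scene slot [   7.8 -106.9] hole [  5.4 -78.5] pl [   6.9  -107.45]
{np.float64(-12.0): np.float64(55.0), np.float64(-10.0): np.float64(56.0), np.float64(-8.0): np.float64(56.0), np.float64(-6.0): np.float64(57.0), np.float64(-4.0): np.float64(57.0), np.float64(-2.0): np.float64(57.0), np.float64(0.0): np.float64(52.0), np.float64(2.0): np.float64(37.0), np.float64(4.0): np.float64(26.0), np.float64(6.0): np.float64(23.0), np.float64(8.0): np.float64(23.0), np.float64(10.0): np.float64(23.0), np.float64(12.0): np.float64(33.0), np.float64(14.0): np.float64(48.0), np.float64(16.0): np.float64(56.0), np.float64(18.0): np.float64(58.0), np.float64(20.0): np.float64(57.0), np.float64(22.0): np.float64(57.0), np.float64(24.0): np.float64(56.0)}
```

The slot lies at about +7.2 mm station x and the hole at about +5. I'll nudge about 1.7° more, then lift off gently.

```bash
python3 -m jog '[[-0.001,0,0.0006,-0.015,1],[-0.0021,0,0.0006,-0.03,1],[-0.0022,0,0.0005,-0.03,1],[-0.0022,0,0.0,-0.03,1],[-0.0022,0,-0.003,-0.03,1],[-0.0022,0,-0.01,-0.03,1],[-0.0022,0,-0.04,-0.03,1]]'
python3 - <<'E'
from h import *
o=get_obs();print(o['t'],o['eef_pos'],o['eef_rot'],o['force'],o['q'][5])
for c in('top','scene'):
    im=viewer.camera(c);cv2.imwrite(f'pics/{c}3.png',im); print(ringang(im,c))
E
```

```text
t: 6.55
eef_pos: [0.4866, 0.1065, 0.1044]
eef_rot: [-3.139, 0.001, 0.916]
force: [-0.2, 0.7, -0.0]
opening: 0.0006
6.55 [0.48664102 0.10652806 0.10441347] [-3.13918851e+00  1.47835164e-03  9.16104233e-01] [-0.19042861  0.67029463 -0.04522968] -0.9395990249630872
(np.float64(-57.20213654466812), np.float64(0.6468902660740746))
(np.float64(-57.53423088839912), np.float64(0.5180198583337996))
```

Both cameras put the hole at −57.4° (target about −57.6°). Now to hover over the pin.

```bash
python3 -m jog '[[-0.201,0.234,-0.05,0.44,0.4],[-0.201,0.234,-0.04,0.44,0.4],[-0.201,0.234,-0.03,0.44,0.4],[-0.201,0.234,-0.02,0.44,0.4],[-0.201,0.234,-0.02,0.44,0.4],[-0.201,0.234,-0.02,0.44,0.4],[-0.201,0.234,-0.02,0.44,0.4],[-0.201,0.234,-0.02,0.44,0.4]]' 20
python3 - <<'E'
from h import *
o=get_obs();print(o['t'],o['eef_pos'],o['eef_rot'],o['force'],o['q'][5])
ims=[]
for c in('wrist','top','scene'):
    p=viewer.camera_params(c);im=viewer.camera(c);cv2.imwrite(f'pics/{c}4.png',im)
    if c!='wrist': print(ringang(im,c))
    else: print(p)
    print(c,[(r['score'],r['rect']) for r in models.look_for(c,'lock_pin')[:2]])
E
```

```text
t: 7.65
eef_pos: [0.5532, -0.1937, 0.1282]
eef_rot: [3.14, -0.006, 0.478]
force: [-0.3, 0.7, 0.5]
opening: 0.0528
7.65 [ 0.55319783 -0.19366356  0.12817334] [ 3.13974664 -0.00563223  0.47785273] [-0.33941472  0.7157579   0.45886583] -1.0207720470577752
{'fov_y': 69.37141230652544, 'cx': 326.0271649994317, 'cy': 241.45179729528505, 'R': array([[ 0.88786211,  0.46008099,  0.00513313],
       [ 0.43430697, -0.84170271,  0.32080213],
       [ 0.15191553, -0.2825987 , -0.94713233]]), 't': array([-0.40304264, -0.41107594,  0.14682801])}
wrist [(0.82, [302.5, 236.7, 39.0, 44.8])]
(np.float64(-57.5885833509422), np.float64(0.6431871851285299))
top []
(np.float64(-57.596562569450725), np.float64(0.5313695172468821))
scene [(0.46, [204.9, 255.6, 18.4, 18.1]), (0.16, [287.8, 194.6, 89.2, 72.7])]
```

View pics/wrist4.png

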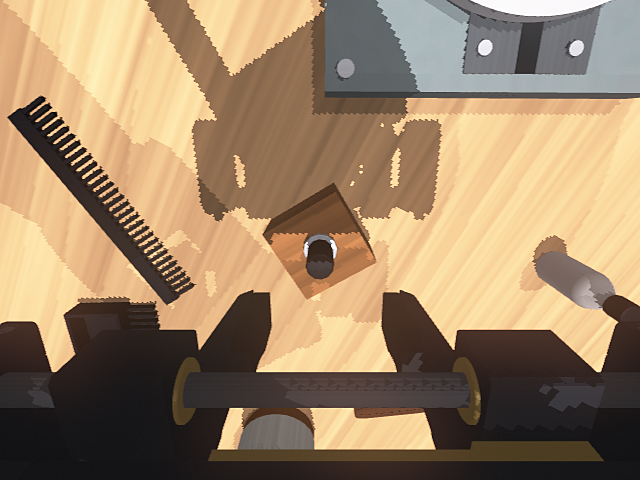

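View pics/scene4.png

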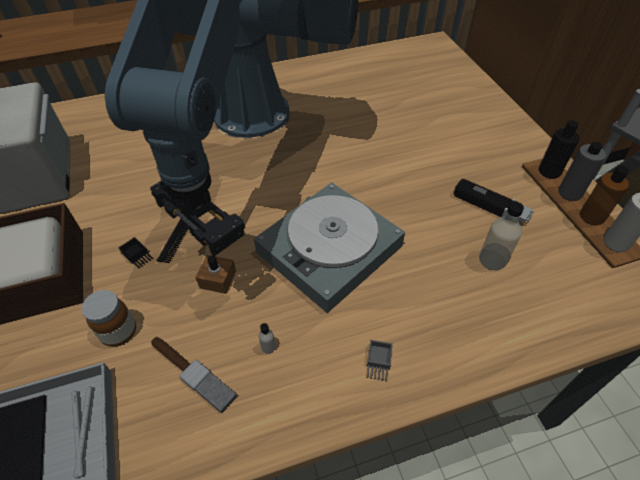

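The wrist view shows the pin's grip top near (320,267) and its collar near (320,247), between the jaws.

```bash
python3 - <<'E'
from h import *
im=cv2.imread('pics/wrist4.png');cv2.imwrite('pics/w4z.png',cv2.resize(im[170:310,250:390],None,fx=4,fy=4,interpolation=cv2.INTER_CUBIC))
print(back('wrist',(320,267),.074),back('wrist',(320,247),.043))
for X in([.5495,-.1955,.074],[.5495,-.1955,.044],[.5495,-.1955,.04]): print(proj('wrist',X))
o=get_obs();print(o['t'],o['eef_pos'])
E
```

```text
[ 0.55111607 -0.19636298  0.074     ] [ 0.54984829 -0.19460938  0.043     ]
[318.31644475 264.76421255]
[318.96872105 248.32497769]
[319.04439822 246.41769572]
7.95 [ 0.55377395 -0.19465124  0.12885308]
```

View pics/w4z.png

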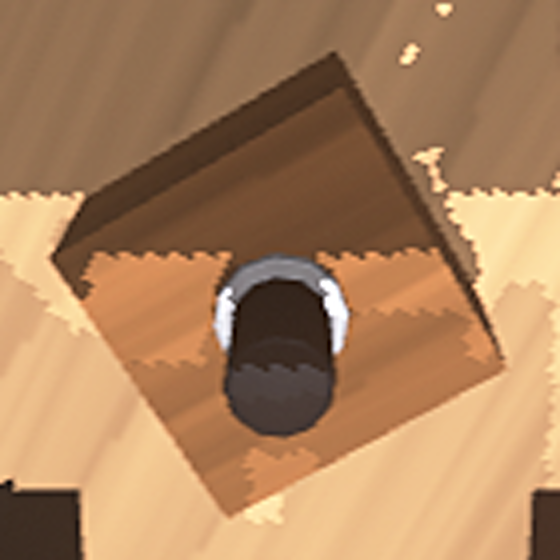

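```bash
python3 -m jog '[[-0.0037,-0.001,0.02,0,0.4],[-0.0037,-0.001,0.045,0,0.4],[-0.0037,-0.001,0.065,0,0.4],[-0.0037,-0.001,0.075,0,0.4],[-0.0037,-0.001,0.08,0,0.4],[-0.0037,-0.001,0.08,0,0.4]]'
python3 - <<'E'
from h import *
o=get_obs();print(o['t'],o['eef_pos'],o['eef_rot'],o['force'])
cv2.imwrite('pics/w5.png',viewer.camera('wrist')[200:440,150:490])
E
```

```text
t: 8.7
eef_pos: [0.5508, -0.1956, 0.049]
eef_rot: [3.138, -0.006, 0.477]
force: [-0.5, -0.2, 0.4]
opening: 0.0531
8.7 [ 0.55079909 -0.19557725  0.04896694] [ 3.13816094 -0.00636662  0.47739209] [-0.45988204 -0.17566782  0.37681963]
```

View pics/w5.png

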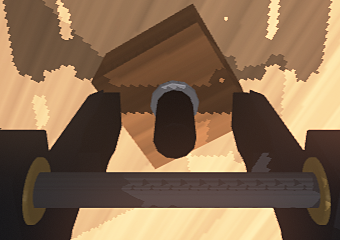

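The pin is centred between the jaws. I'll lower 2 mm and close.

```bash
python3 -m jog '[[0,0,0.002,0,0.4],[0,0,0.002,0,0.4],[0,0,0.002,0,1],[0,0,0.002,0,1],[0,0,0.002,0,1],[0,0,0.002,0,1],[0,0,0.002,0,1]]' 25
python3 - <<'E'
from h import *
o=get_obs();print(o['t'],o['eef_pos'],o['eef_rot'],o['force'],o['opening'])
E
```

```text
t: 9.62
eef_pos: [0.551, -0.1957, 0.0473]
eef_rot: [3.138, -0.007, 0.477]
force: [-0.4, 0.3, 0.0]
opening: 0.017
9.625 [ 0.55099146 -0.19571223  0.04734532] [ 3.13764755 -0.00662329  0.47744866] [-0.41255383  0.34144548  0.02126771] 0.017001059365777265
```

```bash
python3 -m jog '[[0,0,-0.01,0,1],[0,0,-0.03,0,1],[0,0,-0.055,0,1],[0,0,-0.08,0,1],[0,0,-0.085,0,1],[0,0,-0.085,0,1]]'
python3 - <<'E'
from h import *
o=get_obs();print(o['t'],o['eef_pos'],o['eef_rot'],o['force'],o['opening'],o['q'][5])
cv2.imwrite('pics/w6.png',viewer.camera('wrist'))
yw=.475; ex=np.array([np.cos(yw),np.sin(yw)])
h=AX+.078*np.array([np.cos(np.radians(-57.5)),np.sin(np.radians(-57.5))]);print('hole',h)
d=h-o['eef_pos'][:2];y=o['eef_rot'][2];print('dx,dy',d@[np.cos(y),np.sin(y)],d@[np.sin(y),-np.cos(y)])
E
```

```text
t: 10.38
eef_pos: [0.5505, -0.1958, 0.133]
eef_rot: [3.137, -0.007, 0.477]
force: [-0.7, 0.1, -0.1]
opening: 0.0175
10.375 [ 0.55054952 -0.19577374  0.13300567] [ 3.1366196  -0.00727141  0.47746879] [-0.71012569  0.1420933  -0.0752182 ] 0.017531013594898608 -1.025692867368572
hole [ 0.58560937 -0.00278453]
dx,dy 0.11982360454290585 -0.15529433339862858
```

View pics/w6.png

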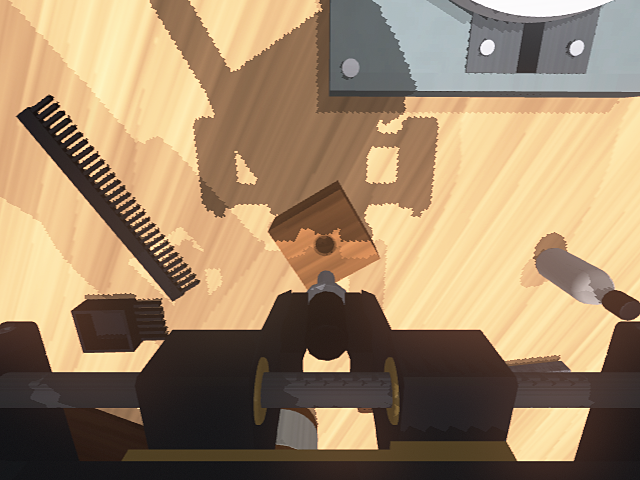

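The pin is held and clear of its stand. Moving over the hole.

```bash
python3 -m jog '[[0.05,-0.065,0,0,1],[0.09,-0.117,0,0,1],[0.115,-0.149,0,0,1],[0.12,-0.155,0,0,1],[0.12,-0.155,0,0,1],[0.12,-0.155,0,0,1],[0.12,-0.155,0,0,1]]'
cat > look.py <<'E'
from h import *
import sys
k=sys.argv[1]
o=get_obs();print(o['t'],o['eef_pos'],o['eef_rot'],o['force'],o['opening'])
w=viewer.camera('wrist');s=viewer.camera('scene')
print('scene ang',ringang(s))
cv2.imwrite(f'pics/wf{k}.png',w);cv2.imwrite(f'pics/sf{k}.png',s)
a=cv2.resize(w[170:380,220:440],(400,382),interpolation=cv2.INTER_CUBIC);b=cv2.resize(s[180:285,260:370],(400,382),interpolation=cv2.INTER_CUBIC)
cv2.imwrite(f'pics/f{k}.png',np.hstack([a,b]))
tip=o['eef_pos']-np.array([0,0,.0393]);hole=[*(AX+.078*np.array([np.cos(np.radians(-57.5)),np.sin(np.radians(-57.5))])),.067]
for c in('wrist','scene'): print(c,'tip',proj(c,tip).round(1),'hole',proj(c,hole).round(1))
E
python3 look.py 7
```

```text
t: 11.3
eef_pos: [0.5853, -0.0042, 0.1321]
eef_rot: [3.138, -0.006, 0.475]
force: [-0.7, -0.0, -1.4]
opening: 0.0171
11.3 [ 0.58528762 -0.00424793  0.13211957] [ 3.13806115 -0.00614088  0.47520697] [-0.68035469 -0.04485853 -1.38977711] 0.017094670574866303
scene ang (np.float64(160.38780329656367), np.float64(0.3669780575566822))
wrist tip [324.7 277.4] hole [326.1 259. ]
scene tip [307.4 241.5] hole [308.6 249.3]
```

View pics/f7.png

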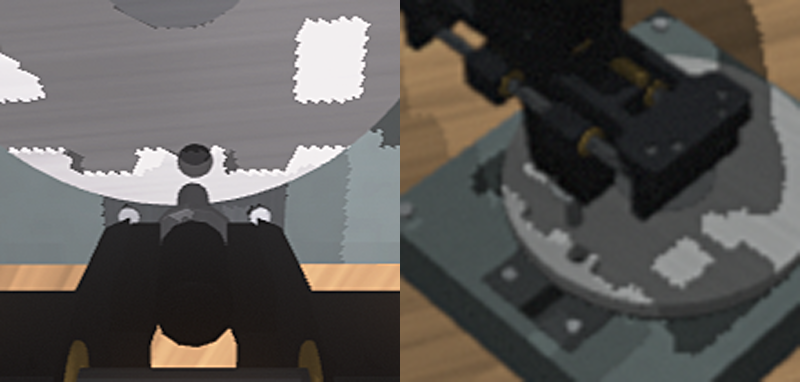

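The wrist crop shows the hole at (196,160) and the tip at (192,190), close to what I predicted. I'll descend to just above the wheel and look again.

```bash
python3 -m jog '[[0.0013,-0.001,0.01,0,1],[0.0013,-0.001,0.018,0,1],[0.0013,-0.001,0.021,0,1],[0.0013,-0.001,0.021,0,1],[0.0013,-0.001,0.021,0,1]]'
python3 look.py 8
```

```text
t: 12.02
eef_pos: [0.5864, -0.0024, 0.1114]
eef_rot: [3.138, -0.007, 0.476]
force: [0.7, 0.1, -0.9]
opening: 0.0173
12.025 [ 0.58638239 -0.00240234  0.11143992] [ 3.1378126  -0.00661448  0.47562962] [ 0.74905989  0.06846929 -0.8847615 ] 0.01725456532958696
scene ang (np.float64(-54.40690915526619), np.float64(0.3193401859866248))
wrist tip [325.  276.8] hole [323.5 273.2]
scene tip [308.8 248. ] hole [308.6 249.3]
```

View pics/f8.png

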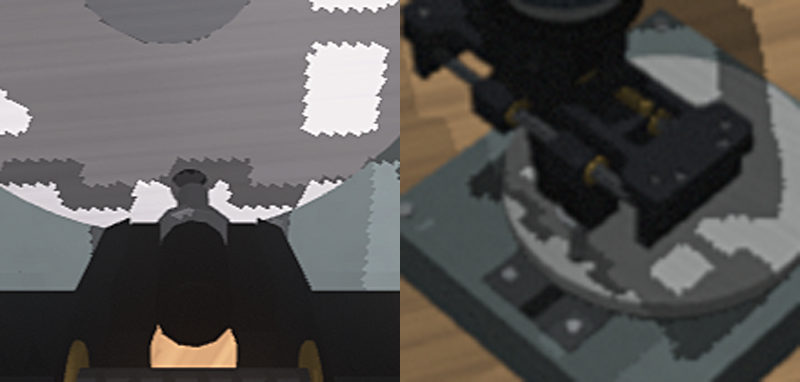

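```bash
python3 - <<'E'
import cv2
a=cv2.imread('pics/wf8.png')[250:300,295:355];a=cv2.convertScaleAbs(a,alpha=1.8,beta=10)
cv2.imwrite('pics/f8z.png',cv2.resize(a,None,fx=10,fy=10,interpolation=cv2.INTER_CUBIC))
E
```

```text
(no output)
```

View pics/f8z.png

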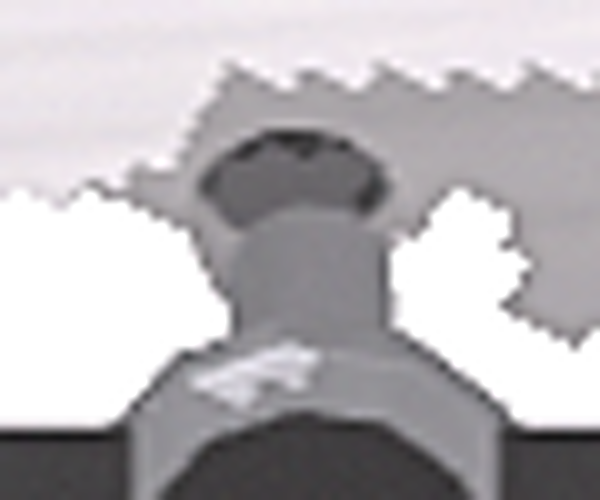

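Zoomed, the hole's mid-column is at 324.4 px and the pin's at 326.1, so the pin sits about 1 mm too far in +x. In y they line up. I'll correct that and go into the hole.

```bash
python3 -m jog '[[-0.001,0,0.0,0,1],[-0.001,0,0.002,0,1],[-0.001,0,0.004,0,1],[-0.001,0,0.006,0,1],[-0.001,0,0.008,0,1],[-0.001,0,0.010,0,1]]'
python3 look.py 9
```

```text
t: 12.88
eef_pos: [0.5856, -0.0029, 0.1014]
eef_rot: [3.138, -0.007, 0.476]
force: [1.0, 0.5, -0.9]
opening: 0.0173
12.875 [ 0.58560941 -0.00288941  0.10140919] [ 3.13766583 -0.00672908  0.47571015] [ 1.00691486  0.47483964 -0.94289436] 0.017329678660252798
scene ang (np.float64(-50.622001950072615), np.float64(0.3075201776292589))
wrist tip [325.3 277.3] hole [325.5 280.8]
scene tip [308.6 250.8] hole [308.6 249.3]
```

View pics/f9.png

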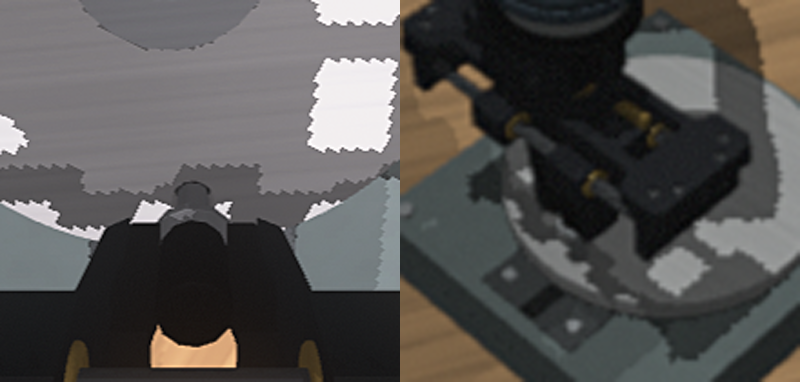

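The tip is about 5 mm into the hole with no contact force. Continuing gently.

```bash
python3 -m jog '[[0,0,0.003,0,1],[0,0,0.005,0,1],[0,0,0.007,0,1],[0,0,0.009,0,1],[0,0,0.011,0,1],[0,0,0.013,0,1]]'; python3 -c "
from plant import get_obs
o=get_obs();print(o['force'],o['ft_torque'],o['eef_pos'])"
```

```text
t: 13.72
eef_pos: [0.5855, -0.0029, 0.0881]
eef_rot: [3.138, -0.006, 0.476]
force: [0.2, -0.2, -1.1]
opening: 0.0175
[ 0.15554183 -0.22987777 -1.1272257 ] [-0.07644775  0.03589053  0.00965884] [ 0.58554411 -0.00288938  0.08812977]
```

The tip is at about 0.049, already below the plate face, with no force. It has found the slot. Going on slowly.

```bash
python3 -m jog '[[0,0,0.002,0,1],[0,0,0.004,0,1],[0,0,0.006,0,1],[0,0,0.008,0,1]]'; python3 -c "
from plant import get_obs
o=get_obs();print(o['force'],o['ft_torque'],o['eef_pos'])"
```

```text
t: 14.22
eef_pos: [0.5856, -0.0028, 0.08]
eef_rot: [3.138, -0.006, 0.476]
force: [0.1, -0.0, 0.4]
opening: 0.0177
[ 0.07184608 -0.03792636  0.40133006] [-0.05476061  0.06488056  0.01135721] [ 0.58562029 -0.00282828  0.07999066]
```

```bash
python3 -m jog '[[0,0,0.002,0,1],[0,0,0.004,0,1],[0,0,0.005,0,1],[0,0,0.006,0,1],[0,0,0.006,0,1]]'; python3 look.py 10
```

```text
t: 14.85
eef_pos: [0.5858, -0.0029, 0.0741]
eef_rot: [3.138, -0.007, 0.476]
force: [0.1, 0.4, -0.0]
opening: 0.0174
14.85 [ 0.58576273 -0.00286364  0.0741051 ] [ 3.13781337 -0.00658279  0.47570715] [ 0.11762207  0.35884909 -0.0335492 ] 0.017437741897552123
scene ang (np.float64(-82.69873972544667), np.float64(0.252457980480459))
wrist tip [325.1 277. ] hole [325.1 304.2]
scene tip [309.1 258.8] hole [308.6 249.3]
```

View pics/f10.png

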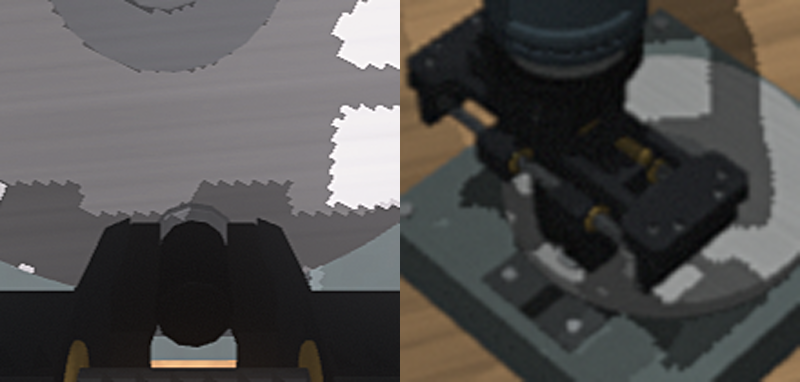

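The collar is at the wheel face. I'll press a further 1 mm to seat it by force.

```bash
python3 -m jog '[[0,0,0.0005,0,1],[0,0,0.001,0,1],[0,0,0.001,0,1]]'; python3 -c "
from plant import get_obs
o=get_obs();print(o['force'],o['ft_torque'],o['eef_pos'])"
```

```text
t: 15.32
eef_pos: [0.5859, -0.0029, 0.0733]
eef_rot: [3.138, -0.007, 0.476]
force: [-0.3, -0.6, 1.9]
opening: 0.0172
[-0.32881666 -0.58137659  1.88208989] [-0.00469515  0.03743758 -0.00246468] [ 0.5859398  -0.00289253  0.0732965 ]
```

The collar is seated, with about 2 N upward reaction. Release and retreat.

```bash
python3 -m jog '[[0,0,0,0,0.85],[0,0,0,0,0.6],[0,0,0,0,0.45],[0,0,0,0,0.45],[0,0,0,0,0.45],[0,0,-0.01,0,0.45],[0,0,-0.04,0,0.45],[0,0,-0.08,0,0.45],[0,0,-0.1,0,0.45],[0,0,-0.1,0,0.45]]' && python3 -m jog '[[0,0.05,-0.05,0,0.45],[0,0.1,-0.1,0,0.45],[0,0.15,-0.1,0,0.45],[-0.05,0.2,-0.1,0,0.45],[-0.1,0.25,-0.1,0,0.45],[-0.1,0.25,-0.1,0,0.45]]'; python3 look.py 11
python3 - <<'E'
import cv2,numpy as np
from h import *
t=viewer.camera('top');s=viewer.camera('scene')
cv2.imwrite('pics/top11.png',t);cv2.imwrite('pics/f11b.png',np.hstack([cv2.resize(t[200:300,280:390],(396,360),interpolation=cv2.INTER_CUBIC),cv2.resize(s[190:290,260:370],(396,360),interpolation=cv2.INTER_CUBIC)]))
cv2.imwrite('pics/sf12.png',s)
X=[.5857,-.0029]
for c in('top','scene'): print(c,'grip top',proj(c,[*X,.101]),'collar',proj(c,[*X,.071]))
E
```

```text
t: 16.58
eef_pos: [0.5866, -0.0031, 0.176]
eef_rot: [3.135, -0.011, 0.476]
force: [0.5, -0.9, 0.6]
opening: 0.0483
t: 17.32
eef_pos: [0.6091, -0.2744, 0.2748]
eef_rot: [3.136, -0.009, 0.472]
force: [0.9, 0.3, -0.7]
opening: 0.0488
17.325 [ 0.60909048 -0.27440836  0.27478831] [ 3.13629701 -0.00890646  0.47168004] [ 0.86849289  0.34292706 -0.70612358] 0.04876492238609703
scene ang (np.float64(-56.53081760559246), np.float64(0.5866119000646803))
wrist tip [322.3 278.5] hole [448.5 -94.9]
scene tip [150.3 238.7] hole [308.6 249.3]
top grip top [343.00056658 239.54668081] collar [342.82105836 240.65975736]
scene grip top [307.98782149 238.85443172] collar [308.47214879 248.16701788]
```

View pics/f11b.png

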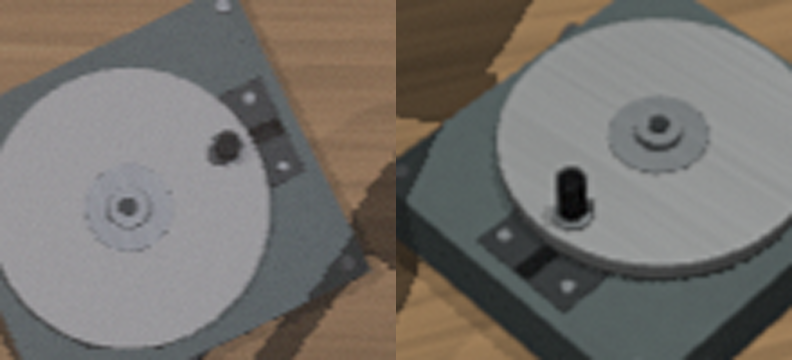

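View pics/sf12.png

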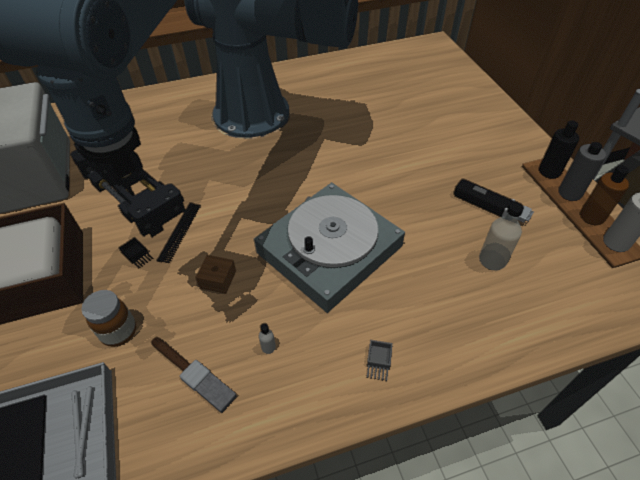

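The pin stands upright with its collar on the wheel, at (342,241) in the top view and (308,245) in the scene view, where I predicted it. The bystanders are where they started. Handing in.

```bash
python3 -c "
from plant import ctrl
print(ctrl.hand_in())"
```

```text
the job is handed in; nothing more can be done
None
```

The lock pin is through the wheel's hole and seated in the slot, with its collar on the wheel. The gripper has let go and is clear. I handed the job in at about 17.5 s of the 72 s allowed; no verdict was reported.

- **Wheel:** I stopped it with a light touch of the closed fingers (3–4.5 N) and dragged it about 24° round to the slot. The slot plate sits about 7 mm to the station's +x of its nominal place. The hole came to rest about 7.3 mm from nominal, inside the 11 mm limit, and both cameras agreed on its angle to within 0.4°. It rested there for over 4 s before the pin reached the wheel.
- **Pin:** I took it from its stand and corrected its position by about 1 mm using the wrist camera. It went into the slot without measurable resistance, so no feeling for the slot was needed. I stopped at about 2 N of reaction from the collar on the wheel.
- **Last checks:** In the final pictures the pin stands upright where predicted and the bystanders look unmoved. The highest contact force I read was about 4.5 N, though I only read it between moves.
- **Check that gave false readings:** The automatic reading of the hole's angle was wrong in the frames where the gripper covered the hole, so I ignored those. I judged the wheel's final rest from the pictures.

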